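Balance-beam drying rack for biscuit cutters

TASK

Get the drying rack ready and hang up the washed biscuit cutters: push the drip tray back along the rack's wooden base until it drops fully into its recess, and hang the four cutters on the hooks of the pivoting beam, the two heavy hearts on the two inner hooks and the two light rounds on the two outer hooks. Work left and right in turn, so that the beam only leans a little with one unmatched cutter and is never tipped further, and ends level. Leave the other things on the table where they are.

Things in the scene. Friction and masses are not known exactly. Their poses are not given: they have to be found in the camera images.
- rack: drying rack, fixed: wooden base 190 (x) by 300 mm (y), steel post behind, pivoting beam on the post. Origin: on the table straight below the beam's middle; -x points to its front (to the robot within 0.1 rad), y along the level beam to the left, z up. The base ends 151 mm in front of the origin; its apron, 151 to 91 mm in front, has its top 14 mm above the table. The recess lies behind the apron.
- recess (a point): centre of the recess floor in the rack's base, 8 mm above the table, 6 mm below the apron; axes as the rack. The recess is 88 mm deep front to back and 256 mm wide, closed behind by a back stop and at the sides by guides that run on along the apron (tops 22 mm above the table).
- beam (a joint): lean of the wooden beam (290 mm long, 10 deep, 14 high, middle 150 mm above the table) about the rack's x axis, rad: 0 level, positive = left end (+y) up, stops at 0.3. A damped centring spring (0.25 N m/rad) lets it lean about 0.12 under one unmatched cutter on its proper hook, twice that under two on one side. More than 0.17, from load or push, counts as tipped.
- hook_left_outer (a point): left outer hook, 125 mm from the pivot: a 6 mm round bar, level for 45 mm out of the beam's middle line to the front (-x), then turned up to a tip 25 mm above the bar's axis; 37 mm clear between tip and beam. Point: on the axis of the level part, 23 mm in front of the beam's middle line. Lower a cutter over the tip, its rear wall between tip and beam, and let go: it swings down and hangs.
- hook_left_inner (a point): left inner hook, 60 mm from the pivot: a 6 mm round bar, level for 45 mm out of the beam's middle line to the front (-x), then turned up to a tip 25 mm above the bar's axis; 37 mm clear between tip and beam. Point: on the axis of the level part, 23 mm in front of the beam's middle line. Lower a cutter over the tip, its rear wall between tip and beam, and let go: it swings down and hangs.
- hook_right_inner (a point): right inner hook, 60 mm from the pivot: a 6 mm round bar, level for 45 mm out of the beam's middle line to the front (-x), then turned up to a tip 25 mm above the bar's axis; 37 mm clear between tip and beam. Point: on the axis of the level part, 23 mm in front of the beam's middle line. Lower a cutter over the tip, its rear wall between tip and beam, and let go: it swings down and hangs.
- hook_right_outer (a point): right outer hook, 125 mm from the pivot: a 6 mm round bar, level for 45 mm out of the beam's middle line to the front (-x), then turned up to a tip 25 mm above the bar's axis; 37 mm clear between tip and beam. Point: on the axis of the level part, 23 mm in front of the beam's middle line. Lower a cutter over the tip, its rear wall between tip and beam, and let go: it swings down and hangs.
- drip_tray: shallow open steel drip tray, 80 (x) by 250 (y) by 18 mm high, wall 3 mm, about 0.25 kg, loose between the side guides, most of it on the apron. Origin: centre of its underside. It starts 48 to 58 mm in front of the recess; pushed on its front wall it slides back until it drops 6 mm. Home, its origin is within 4 mm of the recess's point.
- round_1: plain round tin biscuit cutter lying flat: a ring 57 mm across, 24 mm high, open at top and bottom, thin wall, 50 mm clear inside, 25 g. Origin: centre of its lower rim as it lies flat; z along its open axis. Grasp across the outside from above, any yaw.
- round_2: plain round tin biscuit cutter lying flat: a ring 57 mm across, 24 mm high, open at top and bottom, thin wall, 50 mm clear inside, 25 g. Origin: centre of its lower rim as it lies flat; z along its open axis. Grasp across the outside from above, any yaw.
- heart_1: heart-shaped heavy tin biscuit cutter lying flat: 50 (x) by 55 (y) by 24 mm high, open at top and bottom, 52 g. Origin: centre of its lower rim as it lies flat; z along its open axis. Point at x = -25 mm, notch at +x; clear inside from x = -20 to 11 mm on its middle line. Grasp from above across the lobes, closing along its y, at x = +8 mm. Hangs best with the point towards the beam.
- heart_2: heart-shaped heavy tin biscuit cutter lying flat: 50 (x) by 55 (y) by 24 mm high, open at top and bottom, 52 g. Origin: centre of its lower rim as it lies flat; z along its open axis. Point at x = -25 mm, notch at +x; clear inside from x = -20 to 11 mm on its middle line. Grasp from above across the lobes, closing along its y, at x = +8 mm. Hangs best with the point towards the beam.
- timer: bystander, leave alone: dome-shaped wind-up kitchen timer, 70 mm wide, 60 mm tall. Origin: centre of its underside.
- butter_block: bystander, leave alone: unwrapped block of butter, 72x104x40 mm. Origin: centre of its underside.
- cinnamon: bystander, leave alone: cinnamon stick lying flat, 72 mm long, 11 mm thick. Origin: centre of its underside.
- spice_jar: bystander, heavy, keep clear of it: glass spice jar with white lid, 47 mm wide, 98 mm tall. Origin: centre of its underside.
- dropper_bottle: bystander, heavy, keep clear of it: small brown dropper bottle with a black top, 33 mm wide, 102 mm tall. Origin: centre of its underside.

How it is judged:
By the outcome, as a careful person would: the job done as asked, in the order asked, and still so for the second after the job is handed in, with the robot touching nothing.
It also fails if it takes over 72 s, if anything falls off the work surface, if the arm or the gripper's body presses on something with over 40 N, if the wrist force passes 120 N, or if a joint passes its speed limit or range.

ROBOT

A 7-joint arm with a two-finger parallel gripper is mounted at the origin on the work surface; the furniture and walls round the work are solid. World frame = base frame: x ahead of the robot, y to its left, z up, the work surface at z = 0. Lengths are in m, angles in rad, forces in N, time in s.
With the tool pointing down it reaches from about 0.425 to 0.925 m from the base axis. Payload 6.8 kg.
Tool frame: the origin (TCP) lies at the very end of the fingers, on their centre line; the grasp point (between the pads) lies 19 mm behind it; z points along the fingers, y is the line along which they close (so a half turn about z gives the same grasp; the last joint's range is limited). The gripper opens to 85 mm and grips with 20 to 120 N. Pads are 22 mm wide; open, the fingers measure 114 mm over their backs; the gripper's body (76 mm by 85 mm) begins 54 mm behind the grasp point. The pads swing forward as they close: fully open they stand 13 mm farther back than shut.
Start: joints at [1.131, 0.477, 0.022, 1.555, -0.011, 1.109, -0.083], TCP at [0.22, -0.638, 0.231] pointing down, gripper open.
Joint ranges: [-2.96, 2.96], [-0.34, 2.1], [-1.41, 1.46], [0.24, 2.44], [-1.37, 4.51], [0.17, 1.92], [-2.96, 2.96]. Speed limits (rad/s): [2.39, 2.39, 3.14, 3.14, 3.14, 3.14, 3.14].

INTERFACE

Orientations are given as a unit quaternion [w, x, y, z].
In Python, from station import bot gives the robot as it stands.
- The arm moves only by the tool apply_moves, never from a script. Its argument "deltas" is a list of rows, each a list of 3 entries, a list of its own where there are three numbers: the closure, from 0 (fully open) to 1 (shut), then the shift along the tool's x, y, z in units of 0.2 m (1.0 is 0.2 m), then the turn about the tool's z in units of 2 pi rad (1.0 is 2 pi rad). A call has 1 to 12 rows; each row is the pose to reach, as a shift and turn from the pose commanded when the call began, along the tool's axes at that moment, turning the shorter way round; what a row does not reach only later rows make up. A row lasts 1/10 s, in which the tool goes at most 50 mm and 8.59 degrees, less where a joint would pass 70% of its speed; a pose out of reach is approached as far as the arm can. A call with a number of a shift or a turn outside -1 to 1 is refused whole. A call with a gripper value outside its range is refused whole. The fingers move at their own pace and stop on an object; "squeeze" is the grip in N (left out, the last holds). Time passes only in rows, so rows that repeat a pose let the fingers close. It gives the time, the measured TCP pose, the force, the opening and the grip force at its end, in the units of the state.
- bot.get_obs(): the state, without advancing time (a new reading comes with each control period).
- bot.read_camera(name): name is "side" or "top"; returns a dict with "color" (384x512x3 uint8, red, green, blue), "intrinsics" (3x3 intrinsics, pixels), "pose" (4x4, takes a point from camera to world coordinates). Camera axes: x right, y down, z forward; pixel columns grow to the right and rows downward; lengths in m; the calibration is good to about 2 mm. A picture is of the moment at which its call begins. There is no depth.
- bot.hand_in(): hands the job in; it is judged then, once.
Trained networks look in a picture, given as the dict that the camera call returned (one of the last four; its "shot" number tells which), for a name from the list of things; names that differ only in an ending like _2 or _b are one class to them, and where a whole thing is asked for, a point or a joint stands for the part that bears it (a point fixed in the world has none). Each returns a list of dicts, best first, with "confidence" (0 to 1); they miss things now and then, are a little off and sometimes report something else, mostly with a low value. They report only what shows in the picture. A call takes as long as a camera call.
- bot.look_for(picture, target): "point" ([x, y, z] in m, in world coordinates, good to about 4 mm: the middle of the surface that is visible of it).
The state is a dict: "t": time; "q": joint angles; "joint_vel": joint speeds; "joint_torque": joint torques, N m; "eef_pos": TCP position; "tool_rot": TCP orientation; "contact_force": force on the tool from outside, world axes, zero at the start; "torque": the same for the moment, N m; "gripper_width": opening from 0.0 (shut) to 1.0 (fully open); "grasp_force": force on a finger pad.
Only numpy, scipy, OpenCV 4.12 (cv2) and the standard library are available. Lean on these libraries where they do the work, as an engineer would, in place of code of your own. Each camera call takes 0.05 s, during which the arm holds its last target. There are 200 camera calls.

## Working session

There is one attempt and no reset: what is moved stays moved. The work goes in short steps, Python scripts to look and compute and a tool call to move; the robot and the scene stay as the last step left them, time stands still between calls to the robot, and variables do not carry over. Pictures are saved under pics/ and viewed, at most 10 in all, crops included, and the job is handed in when it is done.

Besides the shell and the picture viewer there is one more tool, called after "Request:" as name([rows], argument=value, ...), one row to a line, values as JSON. apply_moves: Moves the arm, as the interface text tells. Its arguments: {"type":"object","properties":{"deltas":{"type":"array","items":{"type":"array"}},"squeeze":{"type":"number"}},"required":["deltas"]}

```bash
mkdir -p pics; ls; python3 - <<'E'
from station import bot
import cv2,numpy as np
o=bot.get_obs();print({k:np.round(v,3).tolist() for k,v in o.items()})
for n in ("top","side"):
    p=bot.read_camera(n);cv2.imwrite(f"pics/{n}0.png",cv2.cvtColor(p["color"],cv2.COLOR_RGB2BGR))
    print(n,np.round(p["intrinsics"],1).tolist(),np.round(p["pose"],3).tolist())
    for t in ("round_1","heart_1","drip_tray","rack","beam","timer","butter_block","cinnamon","spice_jar","dropper_bottle"):
        print(t,[(np.round(d["point"],3).tolist(),round(d["confidence"],2)) for d in bot.look_for(p,t)[:4]])
E
```

```text
pics
{'t': 0.0, 'q': [1.131, 0.478, 0.022, 1.556, -0.011, 1.109, -0.083], 'joint_vel': [-0.0, -0.001, -0.002, -0.0, -0.0, -0.001, -0.001], 'joint_torque': [-0.0, -59.644, 1.608, -28.12, 0.012, 0.009, 0.0], 'eef_pos': [0.22, -0.638, 0.23], 'tool_rot': [-0.001, 0.986, 0.165, -0.0], 'contact_force': [0.484, 0.926, 0.345], 'torque': [0.01, 0.041, -0.021], 'grasp_force': 0.0, 'gripper_width': 0.998}
top [[349.0, 0.0, 264.4], [0.0, 349.0, 192.0], [0.0, 0.0, 1.0]] [[0.018, -0.994, 0.106, 0.358], [-1.0, -0.016, 0.014, -0.274], [-0.012, -0.107, -0.994, 1.079], [0.0, 0.0, 0.0, 1.0]]
round_1 []
heart_1 [([0.418, 0.091, 0.016], 0.68), ([0.577, -0.122, 0.156], 0.48)]
drip_tray [([0.476, -0.128, 0.019], 0.84)]
rack [([0.559, -0.121, 0.02], 0.67), ([0.544, 0.089, 0.044], 0.41)]
beam [([0.575, -0.124, 0.159], 0.56)]
timer [([0.543, 0.09, 0.044], 0.95)]
butter_block [([0.477, -0.123, 0.018], 0.65), ([0.341, -0.449, 0.036], 0.63)]
cinnamon [([0.573, -0.353, 0.008], 0.64)]
spice_jar [([0.52, -0.602, 0.096], 0.68)]
dropper_bottle [([0.456, -0.616, 0.06], 0.63)]
side [[424.1, 0.0, 249.0], [0.0, 424.1, 194.7], [0.0, 0.0, 1.0]] [[-0.995, -0.024, 0.094, 0.359], [-0.096, 0.374, -0.923, 0.737], [-0.013, -0.927, -0.374, 0.504], [0.0, 0.0, 0.0, 1.0]]
round_1 [([0.454, -0.34, 0.014], 0.74), ([0.354, -0.28, 0.015], 0.7), ([0.568, -0.065, 0.151], 0.58)]
heart_1 [([0.411, 0.103, 0.017], 0.66), ([0.51, -0.426, 0.012], 0.53)]
drip_tray [([0.473, -0.12, 0.018], 0.97)]
rack [([0.558, -0.075, 0.023], 0.71)]
beam [([0.566, -0.062, 0.157], 0.79), ([0.358, -0.283, 0.015], 0.23)]
timer [([0.541, 0.112, 0.034], 0.83)]
butter_block [([0.337, -0.418, 0.029], 0.87)]
cinnamon []
spice_jar [([0.518, -0.599, 0.051], 0.81)]
dropper_bottle [([0.45, -0.612, 0.042], 0.55)]
```

```bash
python3 - <<'E'
import cv2
a=cv2.imread("pics/top0.png");b=cv2.imread("pics/side0.png")
print(a.shape)
cv2.imwrite("pics/top0b.png",cv2.resize(a[60:300,90:410],(800,600),interpolation=cv2.INTER_CUBIC))
E
```

```text
(384, 512, 3)
```

View pics/top0b.png

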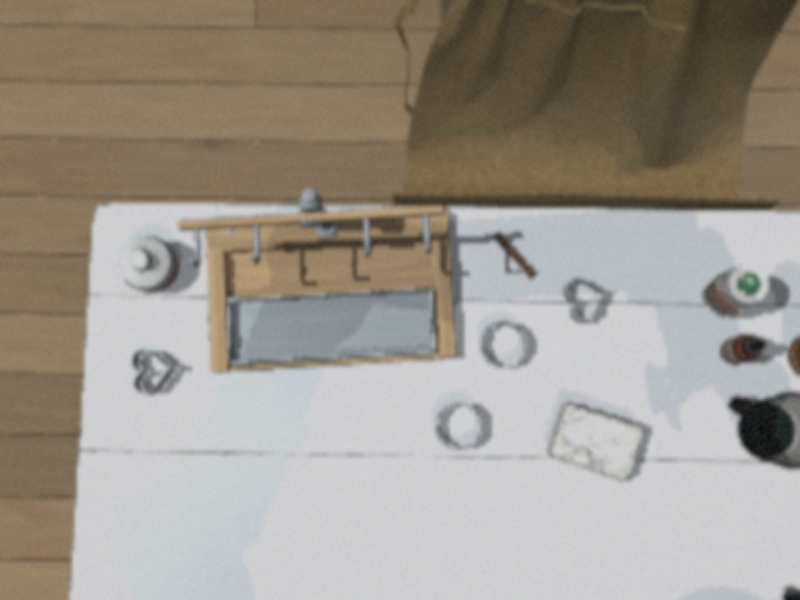

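View pics/side0.png

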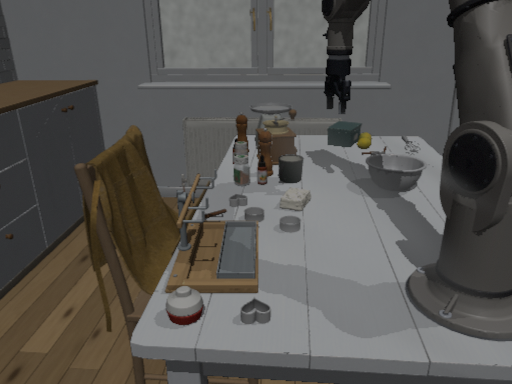

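The top crop (2.5×, offset 90,60) shows the left heart at about (157,371), the right heart at (588,298), and the rounds at (509,344) and (465,426). The beam runs (180,224)–(445,210), and the base's front edge runs (213,370)–(455,355). I'll zoom in for the heart directions.

```bash
cat > h.py <<'E'
import numpy as np,cv2
from station import bot
def ray(p,uv,z):
    K,T=p["intrinsics"],p["pose"];d=T[:3,:3]@np.linalg.solve(K,[uv[0],uv[1],1.]);o=T[:3,3]
    return o+d*(z-o[2])/d[2]
def proj(p,X):
    T=p["pose"];c=T[:3,:3].T@(np.asarray(X)-T[:3,3]);u=p["intrinsics"]@c;return u[:2]/u[2]
def rectify(p,c,z,half,s):
    """orthophoto at height z: up=+x,left=+y ; s px per mm"""
    n=int(2*half*1000*s);w=np.array([[c[0]+half,c[1]+half,z],[c[0]+half,c[1]-half,z],[c[0]-half,c[1]-half,z],[c[0]-half,c[1]+half,z]])
    src=np.float32([proj(p,x) for x in w]);H=cv2.getPerspectiveTransform(src,np.float32([[0,0],[n,0],[n,n],[0,n]]))
    return cv2.warpPerspective(cv2.cvtColor(p["color"],cv2.COLOR_RGB2BGR),H,(n,n),flags=cv2.INTER_CUBIC)
def say():
    o=bot.get_obs();w,x,y,z=o["tool_rot"]
    from scipy.spatial.transform import Rotation as R
    M=R.from_quat([x,y,z,w]).as_matrix();print("t",o["t"],"pos",np.round(o["eef_pos"],4),"xaxis yaw",round(float(np.arctan2(M[1,0],M[0,0])),4),"zax",np.round(M[:,2],3),"F",np.round(o["contact_force"],1),"w",round(o["gripper_width"],3),"g",o["grasp_force"]);return o["eef_pos"],M
E
python3 - <<'E'
from h import *
p=bot.read_camera("top")
f=lambda u,v:(90+u/2.5,60+v/2.5)
a=[rectify(p,ray(p,f(*c),.024),.024,.05,4) for c in((157,371),(588,298),(509,344),(465,426))]
big=np.vstack([np.hstack(a[:2]),np.hstack(a[2:])])
print([np.round(ray(p,f(*c),.024),4).tolist() for c in((157,371),(588,298),(509,344),(465,426))])
for n,c,z in (("beamL",(180,224),.157),("beamR",(445,210),.157),("fL",(213,370),.014),("fR",(455,355),.014),("trayfl",(231,362),.032),("trayfr",(436,348),.032)): print(n,np.round(ray(p,f(*c),z),4))
cv2.imwrite("pics/z1.png",cv2.resize(big,(600,600)))
T=p["pose"]
# beam view
cv2.imwrite("pics/z2.png",rectify(p,[.53,-.11,.15],.15,.18,1.6))
E
```

```text
[[0.4154, 0.0793, 0.024], [0.5132, -0.443, 0.024], [0.4553, -0.3474, 0.024], [0.3556, -0.2955, 0.024]]
beamL [0.5674 0.018  0.157 ]
beamR [ 0.587  -0.2679  0.157 ]
fL [0.4183 0.0138 0.014 ]
fR [ 0.4417 -0.2823  0.014 ]
trayfl [ 0.4273 -0.0124  0.032 ]
trayfr [ 0.4483 -0.2591  0.032 ]
```

View pics/z1.png

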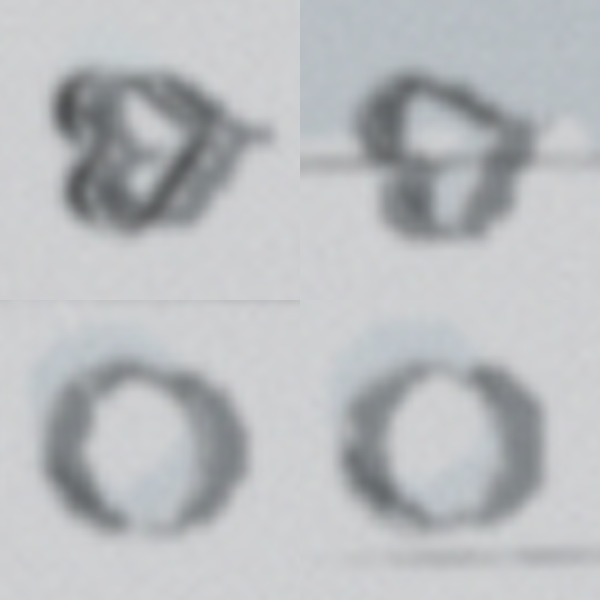

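View pics/z2.png

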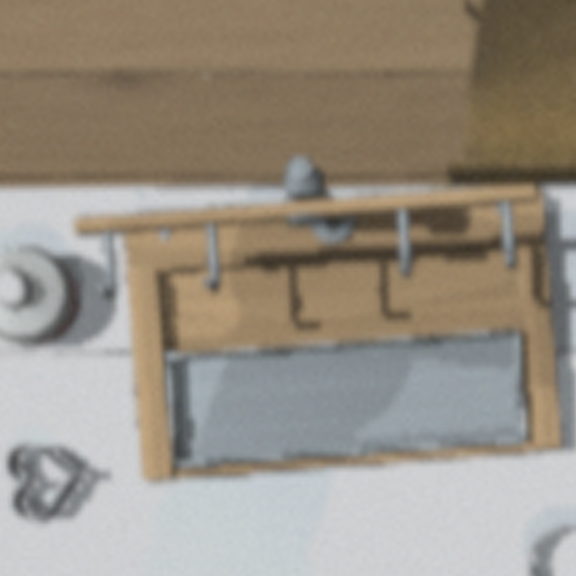

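Top rims at 3 px/mm: both hearts have their notch to the left (+y) and their point to the right. Heart 1 is centred near (0.419, 0.083) with yaw about 1.68, and heart 2 near (0.514, -0.446) with yaw about 1.81. The rounds are near (0.457, -0.346) and (0.357, -0.2925). The rack origin is about (0.579, -0.1235) with yaw 0.074. The tray is next.

Request:
apply_moves([
  [0.5, [0.572, -0.687, 0], 0.041],
  [0.5, [0.572, -0.687, 0], 0.041],
  [0.5, [0.572, -0.687, 0], 0.041],
  [0.5, [0.572, -0.687, 0], 0.041],
  [0.5, [0.572, -0.687, 0], 0.041],
  [0.5, [0.572, -0.687, 0], 0.041],
], squeeze=30)

```text
t: 1.75
eef_pos: [0.2835, -0.4711, 0.2317]
tool_rot: [0.0, 0.999, 0.038, 0.0]
contact_force: [0.2, 0.5, -0.3]
gripper_width: 0.499
grasp_force: 0.0
```

```bash
python3 -c "
from h import *
say();print(np.round(bot.get_obs()['q'],3))"
```

```text
t 1.75 pos [ 0.2835 -0.4711  0.2317] xaxis yaw 0.0753 zax [ 0.    -0.001 -1.   ] F [ 0.2  0.5 -0.3] w 0.499 g 0.0
[ 0.899  0.271  0.02   1.859 -0.006  1.011 -0.574]
```

Request:
apply_moves([
  [0.5, [0.378, -0.811, 0], 0],
  [0.5, [0.378, -0.811, 0], 0],
  [0.5, [0.378, -0.811, 0], 0],
  [0.5, [0.378, -0.811, 0], 0],
  [0.5, [0.378, -0.811, 0], 0],
  [0.5, [0.378, -0.811, 0], 0],
])

```text
t: 2.35
eef_pos: [0.3466, -0.305, 0.2315]
tool_rot: [0.0, 0.999, 0.037, 0.0]
contact_force: [0.4, -0.7, -0.3]
gripper_width: 0.497
grasp_force: 0.0
```

Request:
apply_moves([
  [0.5, [0.378, -0.811, 0.2], 0],
  [0.5, [0.378, -0.811, 0.2], 0],
  [0.5, [0.378, -0.811, 0.2], 0],
  [0.5, [0.378, -0.811, 0.2], 0],
  [0.5, [0.378, -0.811, 0.85], 0],
  [0.5, [0.378, -0.811, 0.85], 0],
  [0.5, [0.378, -0.811, 0.85], 0],
  [0.5, [0.378, -0.811, 0.85], 0],
  [0.5, [0.378, -0.811, 0.85], 0],
])

```text
t: 3.25
eef_pos: [0.4103, -0.1379, 0.0615]
tool_rot: [0.0, 0.999, 0.036, -0.0]
contact_force: [0.6, -0.2, 1.0]
gripper_width: 0.499
grasp_force: 0.0
```

```bash
python3 -c "
from h import *
say();print(np.round(bot.get_obs()['q'],3))"
```

```text
t 3.25 pos [ 0.4103 -0.1379  0.0615] xaxis yaw 0.0714 zax [-0.001 -0.    -1.   ] F [ 0.6 -0.2  1. ] w 0.499 g 0.0
[ 0.379  0.364 -0.232  2.24   0.157  0.553 -1.472]
```

Request:
apply_moves([
  [0.5, [0, 0, 0.22], 0],
  [0.5, [0, 0, 0.22], 0],
  [0.5, [0.05, 0, 0.22], 0],
  [0.5, [0.1, 0, 0.22], 0],
  [0.5, [0.14, 0, 0.22], 0],
  [0.5, [0.18, 0, 0.22], 0],
  [0.5, [0.22, 0, 0.22], 0],
  [0.5, [0.26, 0, 0.22], 0],
  [0.5, [0.29, 0, 0.22], 0],
  [0.5, [0.31, 0, 0.22], 0],
  [0.5, [0.32, 0, 0.22], 0],
  [0.5, [0.32, 0, 0.22], 0],
])

```text
t: 4.45
eef_pos: [0.4744, -0.1314, 0.0173]
tool_rot: [-0.0, 0.999, 0.037, 0.0]
contact_force: [-0.2, 0.5, -0.4]
gripper_width: 0.502
grasp_force: 0.0
```

```bash
python3 - <<'E'
from h import *
say()
p=bot.read_camera("side")
cv2.imwrite("pics/s2.png",cv2.resize(cv2.cvtColor(p["color"],cv2.COLOR_RGB2BGR)[160:310,150:350],(800,600),interpolation=cv2.INTER_CUBIC))
E
```

```text
t 4.45 pos [ 0.4744 -0.1314  0.0173] xaxis yaw 0.0745 zax [ 0.001  0.    -1.   ] F [-0.2  0.5 -0.4] w 0.502 g 0.0
```

View pics/s2.png

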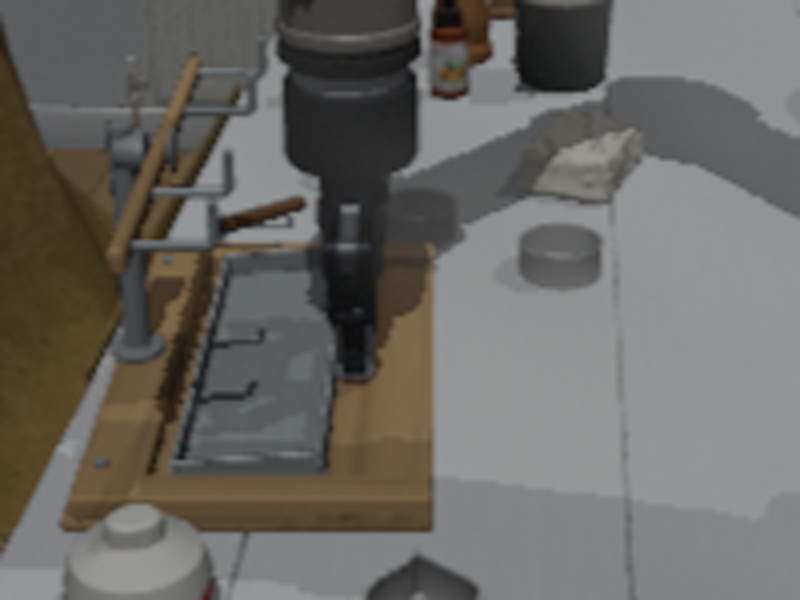

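The tray's front wall is at about (335,385), right at the fingers, and there is still a dark gap at the back. I'll push a little further.

Request:
apply_moves([
  [0.5, [0.01, 0, 0], 0],
  [0.5, [0.02, 0, 0], 0],
  [0.5, [0.03, 0, 0], 0],
  [0.5, [0.04, 0, 0], 0],
  [0.5, [0.04, 0, 0], 0],
])

```text
t: 5.0
eef_pos: [0.4822, -0.1309, 0.0173]
tool_rot: [-0.0, 0.999, 0.037, 0.0]
contact_force: [-1.1, -0.1, -0.0]
gripper_width: 0.505
grasp_force: 0.4
```

```bash
python3 - <<'E'
from h import *
say()
p=bot.read_camera("side")
cv2.imwrite("pics/s3.png",cv2.resize(cv2.cvtColor(p["color"],cv2.COLOR_RGB2BGR)[205:305,155:275],(720,600),interpolation=cv2.INTER_CUBIC))
E
```

```text
t 5.0 pos [ 0.4822 -0.1309  0.0173] xaxis yaw 0.0743 zax [ 0.  0. -1.] F [-1.1 -0.1 -0. ] w 0.505 g 0.4442371800541878
```

View pics/s3.png

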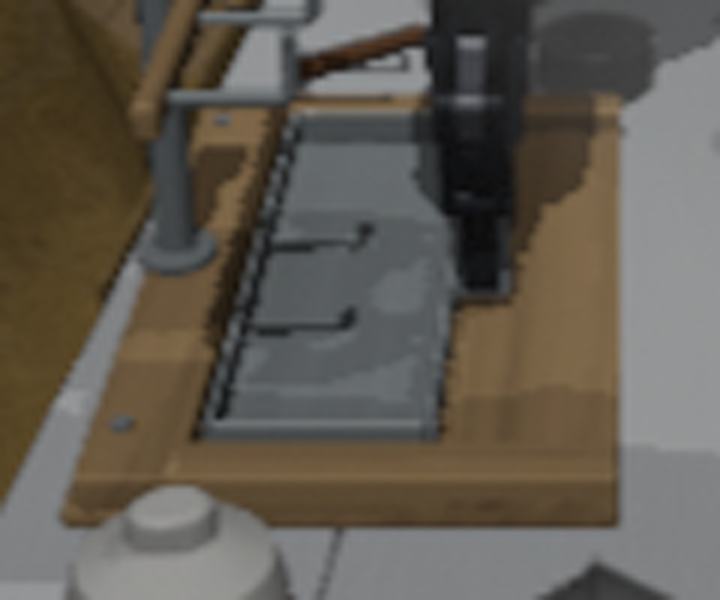

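The front wall is now flush with the apron edge at about (440,330). I'll nudge it to confirm it is seated.

Request:
apply_moves([
  [0.5, [0.01, 0, 0], 0],
  [0.5, [0.01, 0, 0], 0],
])

```text
t: 5.25
eef_pos: [0.4839, -0.1308, 0.0173]
tool_rot: [0.0, 0.999, 0.037, -0.0]
contact_force: [-1.6, -0.6, -0.3]
gripper_width: 0.504
grasp_force: 0.9
```

Request:
apply_moves([
  [0.5, [0.01, 0, 0], 0],
  [0.5, [0.01, 0, 0], 0],
])

```text
t: 5.45
eef_pos: [0.4863, -0.1307, 0.0174]
tool_rot: [0.0, 0.999, 0.037, 0.0]
contact_force: [-1.9, -0.4, -1.2]
gripper_width: 0.497
grasp_force: 0.7
```

Request:
apply_moves([
  [0.5, [0.01, 0, 0], 0],
  [0.5, [0.01, 0, 0], 0],
])

```text
t: 5.65
eef_pos: [0.4866, -0.1307, 0.0171]
tool_rot: [0.0, 0.999, 0.037, -0.001]
contact_force: [-5.5, -1.1, 4.7]
gripper_width: 0.504
grasp_force: 2.8
```

Request:
apply_moves([
  [0.5, [0.01, 0, 0], 0],
  [0.5, [0.01, 0, 0], 0],
])

```text
t: 5.85
eef_pos: [0.4867, -0.1306, 0.0168]
tool_rot: [0.0, 0.999, 0.037, -0.003]
contact_force: [-10.2, -1.1, 7.2]
gripper_width: 0.507
grasp_force: 4.9
```

```bash
python3 - <<'E'
from h import *
say()
p=bot.read_camera("side")
cv2.imwrite("pics/s4.png",cv2.resize(cv2.cvtColor(p["color"],cv2.COLOR_RGB2BGR)[205:305,155:275],(720,600),interpolation=cv2.INTER_CUBIC))
E
```

```text
t 5.85 pos [ 0.4867 -0.1306  0.0168] xaxis yaw 0.0736 zax [-0.006 -0.    -1.   ] F [-10.2  -1.1   7.2] w 0.507 g 4.86397905042395
```

View pics/s4.png

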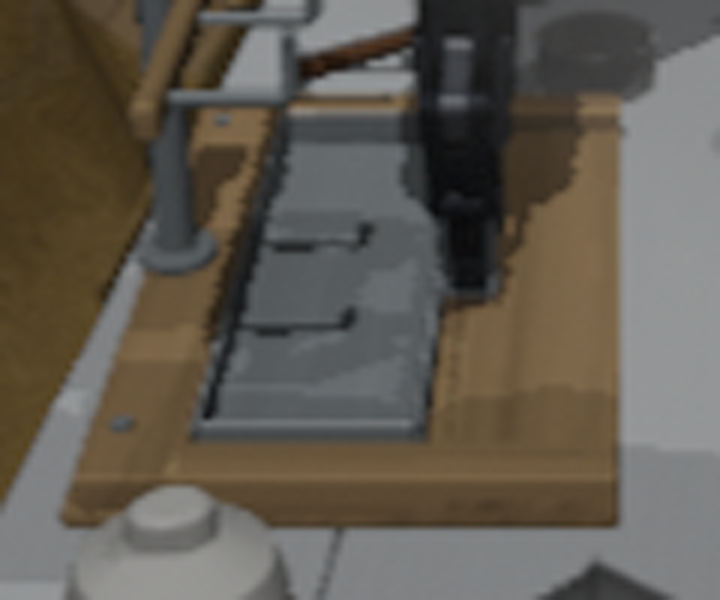

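Contact with the back stop is clear (10 N), so the tray is in the recess but against the stop. I'll centre it by drawing it forward about 3 mm from inside its front wall.

Request:
apply_moves([
  [0.5, [-0.04, 0, 0], 0],
  [0.5, [-0.04, 0, -0.2], 0],
  [0.5, [-0.04, 0, -0.2], 0],
  [0.5, [0.125, 0, -0.2], 0],
  [0.5, [0.125, 0, -0.2], 0],
  [0.5, [0.125, 0, -0.01], 0],
  [0.5, [0.125, 0, -0.01], 0],
  [0.5, [0.125, 0, -0.01], 0],
  [0.5, [0.115, 0, -0.01], 0],
  [0.5, [0.115, 0, -0.01], 0],
])

```text
t: 6.9
eef_pos: [0.5132, -0.1289, 0.0205]
tool_rot: [0.0, 0.999, 0.037, 0.001]
contact_force: [0.3, 0.3, 0.0]
gripper_width: 0.499
grasp_force: 0.0
```

Request:
apply_moves([
  [0.5, [-0.01, 0, 0], 0],
  [0.5, [-0.01, 0, 0], 0],
])

```text
t: 7.1
eef_pos: [0.5113, -0.129, 0.0201]
tool_rot: [0.0, 0.999, 0.037, 0.001]
contact_force: [1.8, 0.2, 1.2]
gripper_width: 0.502
grasp_force: 0.4
```

Request:
apply_moves([
  [0.5, [-0.01, 0, 0], 0],
  [0.5, [-0.01, 0, 0], 0],
])

```text
t: 7.3
eef_pos: [0.5099, -0.129, 0.0199]
tool_rot: [0.0, 0.999, 0.037, 0.001]
contact_force: [2.7, 0.4, 1.5]
gripper_width: 0.502
grasp_force: 1.3
```

Request:
apply_moves([
  [0.5, [-0.01, 0, 0], 0],
  [0.5, [-0.01, 0, 0], 0],
])

```text
t: 7.5
eef_pos: [0.5077, -0.1291, 0.0197]
tool_rot: [0.0, 0.999, 0.037, 0.001]
contact_force: [4.3, -1.1, 3.3]
gripper_width: 0.498
grasp_force: 1.8
```

Request:
apply_moves([
  [0.5, [0.02, 0, 0], 0],
  [0.3, [0.02, 0, -0.2], 0],
  [0, [0.02, 0, -0.2], 0],
  [0, [-0.25, 0, -0.2], 0],
  [0, [-0.5, 0, -0.2], 0],
  [0, [-0.5, -0.2, -0.4], 0],
  [0, [-0.5, -0.2, -0.4], 0],
])

```text
t: 8.2
eef_pos: [0.402, -0.0948, 0.1005]
tool_rot: [-0.0, 0.999, 0.038, -0.0]
contact_force: [1.4, 0.3, 0.8]
gripper_width: 0.999
grasp_force: 0.0
```

```bash
python3 - <<'E'
from h import *
say()
p=bot.read_camera("top")
for t in("drip_tray","heart_1"):print(t,[(np.round(d["point"],3).tolist(),round(d["confidence"],2)) for d in bot.look_for(p,t)[:3]])
E
```

```text
t 8.2 pos [ 0.402  -0.0948  0.1005] xaxis yaw 0.0754 zax [-0.001  0.    -1.   ] F [1.4 0.3 0.8] w 0.999 g 0.0
drip_tray [([0.538, -0.129, 0.012], 0.61)]
heart_1 []
```

Request:
apply_moves([
  [0, [0.15, -0.3, 0], -0.256],
  [0, [0.15, -0.5, 0], -0.256],
  [0, [0.15, -0.7, 0], -0.256],
  [0, [0.15, -0.92, 0], -0.256],
  [0, [0.15, -0.92, 0], -0.256],
  [0, [0.15, -0.92, 0], -0.256],
  [0, [0.15, -0.92, 0], -0.256],
  [0, [0.15, -0.92, 0], -0.256],
  [0, [0.15, -0.92, 0], -0.256],
  [0, [0.15, -0.92, 0], -0.256],
  [0, [0.15, -0.92, 0], -0.256],
  [0, [0.15, -0.92, 0], -0.256],
])

```text
t: 9.55
eef_pos: [0.4204, 0.0883, 0.0981]
tool_rot: [-0.001, 0.667, 0.745, -0.001]
contact_force: [-0.2, -0.1, -0.8]
gripper_width: 0.998
grasp_force: 0.0
```

```bash
python3 - <<'E'
from h import *
say()
print(np.round(bot.get_obs()['q'],3))
p=bot.read_camera("side")
print(proj(p,[.4187,.083,.024]),proj(p,[.418,.091,.024]),proj(p,[.422,.058,.024]))
for d in bot.look_for(p,"heart_1")[:3]:print(np.round(d["point"],3),d["confidence"])
cv2.imwrite("pics/s5.png",cv2.resize(cv2.cvtColor(p["color"],cv2.COLOR_RGB2BGR)[250:330,205:305],(750,600),interpolation=cv2.INTER_CUBIC))
E
```

```text
t 9.55 pos [0.4204 0.0883 0.0981] xaxis yaw 1.6821 zax [-0.002  0.001 -1.   ] F [-0.2 -0.1 -0.8] w 0.998 g 0.0
[ 0.25   0.356 -0.694  2.2    0.352  0.697 -0.576]
[254.18263957 302.00323065] [254.19192572 304.65818423] [253.57555946 293.99371607]
[ 0.58  -0.344  0.011] 0.68
[0.414 0.103 0.013] 0.63
```

View pics/s5.png

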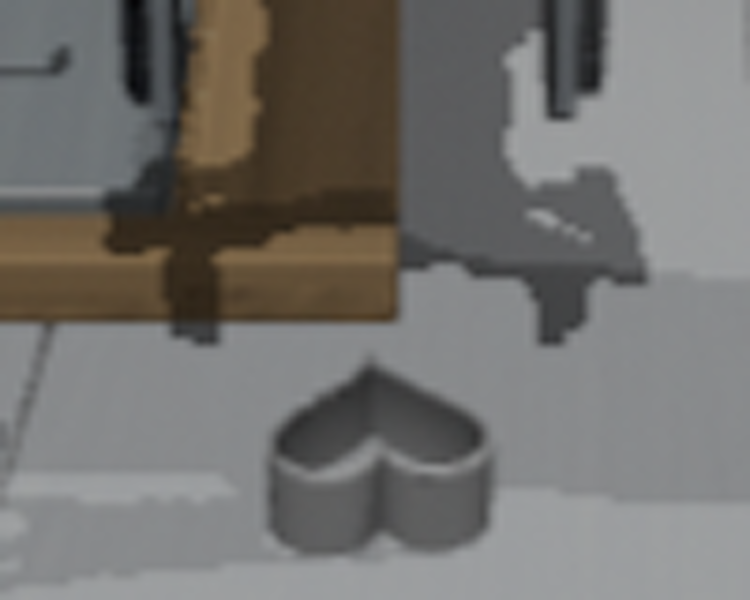

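Point of the top rim is at (254.3,298.3), notch at (255.4,309.6), lobe sides at (241,310.7) and (270.6,309.3).

```bash
python3 - <<'E'
from h import *
p=bot.read_camera("side")
for uv in((254.3,298.3),(255.4,309.6),(241,310.7),(270.6,309.3)):print(np.round(ray(p,uv,.024),4))
say()
E
```

```text
[0.4195 0.0716 0.024 ]
[0.4146 0.1053 0.024 ]
[0.4402 0.1105 0.024 ]
[0.3872 0.1023 0.024 ]
t 9.7 pos [0.4203 0.0887 0.0986] xaxis yaw 1.6792 zax [-0.001  0.    -1.   ] F [0.5 0.  0.2] w 1.0 g 0.0
```

```bash
python3 - <<'E'
from h import *
p=bot.read_camera("side")
th=1.68;c=np.array([.4203,.0887,.0986+.013])
for s in(1,-1):
  for e in (.0425,.057): print(s,e,proj(p,c+s*e*np.array([np.sin(th),-np.cos(th),0])))
q=bot.read_camera("top")
for X in([.4195,.0716,.024],[.4146,.1053,.024],[.422,.058,.024]): print(proj(q,X), (proj(q,X)-[90,60])*2.5)
E
```

```text
1 0.0425 [228.56605006 263.12683956]
1 0.057 [220.36625278 263.27434832]
-1 0.0425 [276.58971099 262.26292667]
-1 0.057 [284.77446476 262.11568853]
[155.37898689 207.09196823] [163.44746722 367.72992056]
[144.25059474 208.51731164] [135.62648684 371.2932791 ]
[159.87821799 206.34496271] [174.69554496 365.86240676]
```

Request:
apply_moves([
  [0, [0.038, -0.012, 0.2], 0],
  [0, [0.038, -0.012, 0.4], 0],
  [0, [0.038, -0.012, 0.46], 0],
  [0, [0.038, -0.012, 0.488], 0],
  [0, [0.038, -0.012, 0.488], 0],
  [1, [0.038, -0.012, 0.488], 0],
  [1, [0.038, -0.012, 0.488], 0],
  [1, [0.038, -0.012, 0.488], 0],
  [1, [0.038, -0.012, 0.488], 0],
  [1, [0.038, -0.012, 0.488], 0],
  [1, [0.038, -0.012, 0.488], 0],
], squeeze=30)

```text
t: 10.9
eef_pos: [0.4181, 0.0964, 0.003]
tool_rot: [0.001, 0.667, 0.745, 0.001]
contact_force: [-2.1, -0.3, 9.4]
gripper_width: 0.639
grasp_force: 29.8
```

```bash
python3 - <<'E'
from h import *
say()
E
```

```text
t 10.9 pos [0.4181 0.0964 0.003 ] xaxis yaw 1.6821 zax [ 0.002  0.    -1.   ] F [-2.1 -0.3  9.4] w 0.639 g 29.80798991775373
```

Request:
apply_moves([
  [1, [0, 0, -0.2], 0],
  [1, [0, 0, -0.5], -0.02],
  [1, [0, 0, -0.8], -0.244],
  [1, [0, 0, -1], -0.244],
  [1, [0, 0, -1], -0.244],
  [1, [-0.2, 0.1, -1], -0.244],
  [1, [-0.4, 0.2, -1], -0.244],
  [1, [-0.6, 0.3, -1], -0.244],
  [1, [-0.7, 0.35, -1], -0.244],
  [1, [-0.7, 0.35, -1], -0.244],
  [1, [-0.7, 0.35, -1], -0.244],
  [1, [-0.7, 0.35, -1], -0.244],
])

```text
t: 12.1
eef_pos: [0.5021, -0.0355, 0.2022]
tool_rot: [0.0, -0.039, 0.999, -0.0]
contact_force: [0.4, 0.3, 0.7]
gripper_width: 0.631
grasp_force: 32.9
```

Request:
apply_moves([
  [1, [0, 0, -0.1], -0.035],
  [1, [0, 0, -0.15], -0.035],
  [1, [0, 0, -0.15], -0.035],
])

```text
t: 12.4
eef_pos: [0.503, -0.0351, 0.2333]
tool_rot: [0.001, -0.146, 0.989, -0.001]
contact_force: [-0.5, -0.2, -1.7]
gripper_width: 0.631
grasp_force: 32.9
```

```bash
python3 - <<'E'
from h import *
say();print(np.round(bot.get_obs()['q'],3))
for n in("side","top"):
  p=bot.read_camera(n)
  for t in("hook_left_inner","heart_1","beam"): print(n,t,[(np.round(d["point"],3).tolist(),round(d["confidence"],2)) for d in bot.look_for(p,t)[:5]])
E
```

```text
t 12.4 pos [ 0.503  -0.0351  0.2333] xaxis yaw -2.8476 zax [ 0.003 -0.001 -1.   ] F [-0.5 -0.2 -1.7] w 0.631 g 32.94816376075687
[ 0.853  0.387 -1.11   1.904  0.392  1.089  1.451]
side hook_left_inner [([0.567, -0.062, 0.151], 0.65)]
side heart_1 [([0.518, -0.025, 0.242], 0.59), ([0.511, -0.43, 0.011], 0.58)]
side beam [([0.568, -0.062, 0.153], 0.69)]
top hook_left_inner [([0.455, -0.614, 0.058], 0.73), ([0.581, -0.146, 0.161], 0.65)]
top heart_1 [([0.489, -0.037, 0.243], 0.63)]
top beam [([0.579, -0.15, 0.159], 0.79)]
```

Request:
apply_moves([
  [1, [-0.047, -0.184, 0], 0.035],
  [1, [-0.047, -0.184, 0], 0.035],
  [1, [-0.047, -0.184, 0.1], 0.035],
  [1, [-0.047, -0.184, 0.2], 0.035],
  [1, [-0.047, -0.184, 0.2], 0.035],
])

```text
t: 13.3
eef_pos: [0.5202, -0.0677, 0.1893]
tool_rot: [-0.002, -0.037, 0.999, 0.0]
contact_force: [-0.7, -0.6, -1.1]
gripper_width: 0.633
grasp_force: 32.9
```

```bash
python3 - <<'E'
from h import *
say()
p=bot.read_camera("side");im=cv2.cvtColor(p["color"],cv2.COLOR_RGB2BGR)
a=cv2.resize(im[170:270,160:260],(500,500),interpolation=cv2.INTER_CUBIC)
q=bot.read_camera("top");b=rectify(q,[.54,-.07,.175],.175,.05,5)
b=cv2.resize(b,(300,300));b=cv2.copyMakeBorder(b,0,200,0,0,0)
cv2.imwrite("pics/s6.png",np.hstack([a,b]))
# predicted hooks in side view for origin .58,-.1235
ps=.074;R=np.array([[np.cos(ps),-np.sin(ps)],[np.sin(ps),np.cos(ps)]])
for y in(.06,.125):
  for x,z in((-.005,.15),(-.045,.15),(-.045,.175)):
    w=R@[x,y]+[.58,-.1235];print(y,x,z,(proj(p,[*w,z])-[160,170])*5,((proj(q,[*w,z]))))
E
```

```text
t 13.3 pos [ 0.5202 -0.0677  0.1893] xaxis yaw -3.0675 zax [-0.005  0.001 -1.   ] F [-0.7 -0.6 -1.1] w 0.633 g 32.92951577401254
0.06 -0.005 0.15 [138.02440349 180.75935362] [192.90207825 149.47348456]
0.06 -0.045 0.15 [232.92762543 180.47245441] [193.41093886 163.95360773]
0.06 -0.045 0.175 [229.88932649 125.26306429] [191.37545755 162.18443856]
0.125 -0.005 0.15 [112.03691609 246.99231602] [169.07094964 150.8629062 ]
0.125 -0.045 0.15 [213.79798354 246.766681  ] [169.47148575 165.34309563]
0.125 -0.045 0.175 [210.31853967 188.25900247] [166.79013133 163.61224889]
```

View pics/s6.png

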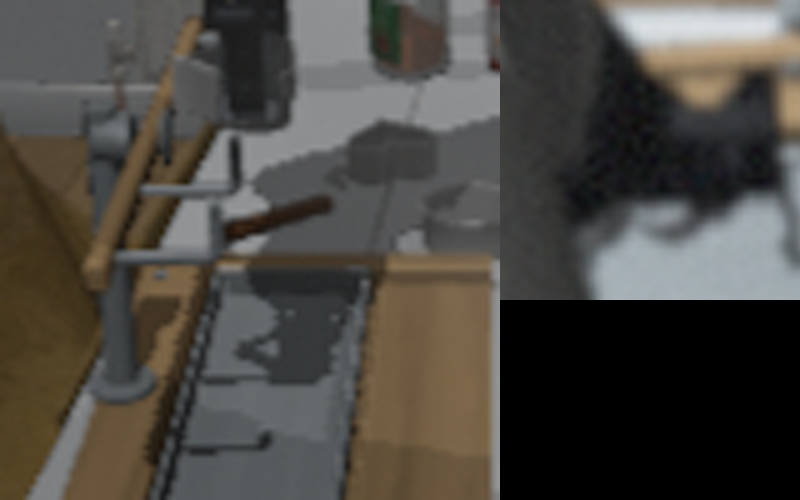

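The heart's point is at crop column 178, midway between the beam (140) and the hook tip (235), so it is well placed. I'll lower it and release.

Request:
apply_moves([
  [1, [0, 0, 0.05], 0],
  [1, [0, 0, 0.1], 0],
  [1, [0, 0, 0.145], 0],
  [1, [0, 0, 0.145], 0],
  [0.2, [0, 0, 0.145], 0],
  [0.2, [0, 0, 0.145], 0],
  [0.2, [0, 0, 0.145], 0],
  [0.2, [0, 0, 0.145], 0],
  [0.2, [0, 0, 0.145], 0],
  [0.2, [0, 0, 0.145], 0],
  [0.2, [0, 0, 0.145], 0],
])

```text
t: 14.5
eef_pos: [0.522, -0.0675, 0.1627]
tool_rot: [-0.0, -0.037, 0.999, -0.0]
contact_force: [0.4, 0.7, -0.1]
gripper_width: 0.801
grasp_force: 0.0
```

```bash
python3 - <<'E'
from h import *
say()
p=bot.read_camera("side");im=cv2.cvtColor(p["color"],cv2.COLOR_RGB2BGR)
cv2.imwrite("pics/s7.png",cv2.resize(im[160:280,160:280],(600,600),interpolation=cv2.INTER_CUBIC))
E
```

```text
t 14.5 pos [ 0.522  -0.0675  0.1627] xaxis yaw -3.0675 zax [-0. -0. -1.] F [ 0.4  0.7 -0.1] w 0.801 g 0.0
```

View pics/s7.png

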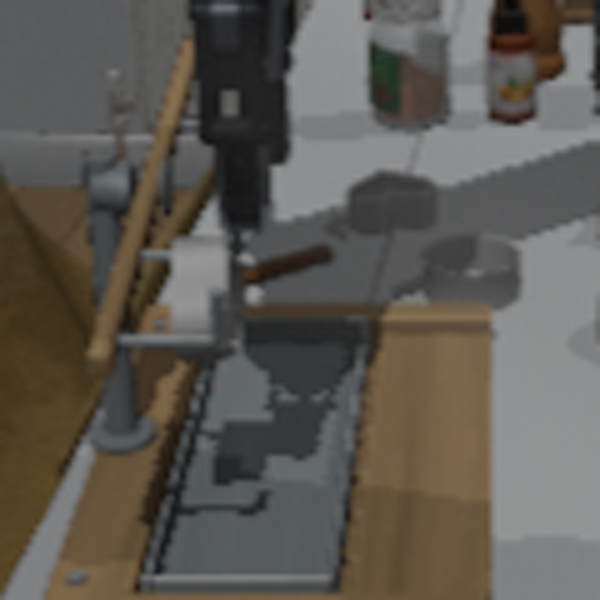

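The heart hangs on the left inner hook and the beam leans slightly left. Next is heart 2. All ten picture views are used, so from here I rely on numeric checks.

Request:
apply_moves([
  [0.2, [0, 0, -0.2], 0],
  [0.2, [0, 0, -0.4], 0],
  [0, [0, 0, -0.4], 0],
  [0, [0.093, -0.25, -0.4], 0],
  [0, [0.093, -0.5, -0.4], 0],
  [0, [0.093, -0.75, -0.4], 0],
  [0, [0.093, -0.917, -0.4], 0],
  [0, [0.093, -0.917, -0.4], 0],
])

```text
t: 15.35
eef_pos: [0.5158, -0.2589, 0.2412]
tool_rot: [-0.001, -0.032, 0.999, -0.001]
contact_force: [0.7, -0.3, 0.6]
gripper_width: 0.998
grasp_force: 0.0
```

Request:
apply_moves([
  [0, [0.093, -0.25, 0], 0.223],
  [0, [0.093, -0.5, 0], 0.223],
  [0, [0.093, -0.75, 0], 0.223],
  [0, [0.093, -0.917, 0.3], 0.223],
  [0, [0.093, -0.917, 0.6], 0.223],
  [0, [0.093, -0.917, 0.7], 0.223],
  [0, [0.093, -0.917, 0.7], 0.223],
  [0, [0.093, -0.917, 0.7], 0.223],
  [0, [0.093, -0.917, 0.7], 0.223],
  [0, [0.093, -0.917, 0.7], 0.223],
  [0, [0.093, -0.917, 0.7], 0.223],
])

```text
t: 16.45
eef_pos: [0.5124, -0.4349, 0.1023]
tool_rot: [-0.0, 0.616, 0.788, 0.0]
contact_force: [0.9, 1.2, -1.4]
gripper_width: 1.003
grasp_force: 0.0
```

```bash
cat > see.py <<'E'
from h import *
import sys
say()
for n in("side","top"):
  p=bot.read_camera(n)
  for t in sys.argv[1:]: print(n,t,[(np.round(d["point"],3).tolist(),round(d["confidence"],2)) for d in bot.look_for(p,t)[:5]])
E
python3 see.py heart_1 beam
```

```text
t 16.45 pos [ 0.5124 -0.4349  0.1023] xaxis yaw 1.8155 zax [-0.  0. -1.] F [ 0.9  1.2 -1.4] w 1.003 g 0.0
side heart_1 [([0.567, -0.081, 0.15], 0.73), ([0.539, -0.056, 0.132], 0.59), ([0.51, -0.428, 0.014], 0.47)]
side beam [([0.57, -0.082, 0.151], 0.77), ([0.337, -0.418, 0.029], 0.24)]
top heart_1 [([0.494, -0.125, 0.024], 0.72), ([0.542, -0.072, 0.134], 0.69)]
top beam [([0.575, -0.13, 0.156], 0.83)]
```

Request:
apply_moves([
  [0, [0, 0, 0.2], 0],
  [0, [0, 0, 0.4], 0],
  [0, [0, 0, 0.46], 0],
  [0, [0, 0, 0.49], 0],
  [0, [0, 0, 0.49], 0],
  [1, [0, 0, 0.49], 0],
  [1, [0, 0, 0.49], 0],
  [1, [0, 0, 0.49], 0],
  [1, [0, 0, 0.49], 0],
  [1, [0, 0, 0.49], 0],
  [1, [0, 0, 0.49], 0],
])

```text
t: 17.85
eef_pos: [0.5132, -0.4367, 0.0068]
tool_rot: [0.001, 0.616, 0.788, -0.0]
contact_force: [-0.9, 1.0, 5.5]
gripper_width: 0.63
grasp_force: 30.9
```

Request:
apply_moves([
  [1, [0, 0, -0.2], 0],
  [1, [0, 0, -0.5], -0.02],
  [1, [0, 0, -0.8], -0.223],
  [1, [0, 0, -1], -0.223],
  [1, [0.2, 0.06, -1], -0.223],
  [1, [0.4, 0.13, -1], -0.223],
  [1, [0.594, 0.196, -1], -0.223],
  [1, [0.594, 0.196, -1], -0.223],
  [1, [0.594, 0.196, -1], -0.223],
  [1, [0.594, 0.196, -1], -0.223],
  [1, [0.594, 0.196, -1], -0.223],
  [1, [0.594, 0.196, -1], -0.223],
])

```text
t: 19.05
eef_pos: [0.5214, -0.3114, 0.2053]
tool_rot: [0.0, -0.037, 0.999, -0.0]
contact_force: [-0.5, -0.0, -0.7]
gripper_width: 0.632
grasp_force: 32.3
```

Request:
apply_moves([
  [1, [0, 0, -0.15], 0],
  [1, [-0.03, 0.2, -0.15], 0],
  [1, [-0.06, 0.4, -0.15], 0],
  [1, [-0.092, 0.619, -0.15], 0],
  [1, [-0.092, 0.619, -0.15], 0],
  [1, [-0.092, 0.619, -0.15], 0],
])

```text
t: 19.65
eef_pos: [0.5309, -0.1854, 0.2355]
tool_rot: [0.0, -0.038, 0.999, -0.001]
contact_force: [-0.2, -0.9, -0.6]
gripper_width: 0.631
grasp_force: 32.3
```

```bash
python3 see.py heart_1 hook_left_inner; python3 - <<'E'
from h import *
p=bot.read_camera("side");im=cv2.cvtColor(p["color"],cv2.COLOR_RGB2BGR)
w=proj(p,[.54,-.19,.225]);print(w)
g=cv2.cvtColor(im,cv2.COLOR_BGR2GRAY);u,v=w.astype(int)
print(u-22);print("\n".join(f"{r} "+" ".join(f"{x:3d}" for x in g[r,u-22:u+22]) for r in range(v-10,v+12)))
E
```

```text
t 19.65 pos [ 0.5309 -0.1854  0.2355] xaxis yaw -3.0665 zax [ 0.001 -0.001 -1.   ] F [-0.2 -0.9 -0.6] w 0.631 g 32.27671716703753
side heart_1 [([0.536, -0.172, 0.237], 0.77), ([0.538, -0.06, 0.134], 0.53)]
side hook_left_inner [([0.569, -0.08, 0.149], 0.68)]
top heart_1 [([0.568, -0.012, 0.144], 0.19)]
top hook_left_inner [([0.574, -0.015, 0.148], 0.56), ([0.344, -0.451, 0.036], 0.36)]
[211.0288638  154.82709015]
189
144  91  88  89  92  93  90  89  88  89  92  88  87  90  92  90  91  89  89  78  53  35  20  11  11  11  11  13  27  38  41  41  45  42  71  87  88  91  90  88  87  89 100 129 145
145  92  89  92  93  93  91  88  89  90  91  88  88  91  92  77  58  64  63  52  43  36  22  14  16  16  10  13  24  39  42  46  47  42  70  89  89  91  91  89  86  89 119 142 145
146  91  89  89  92  92  91  89  89  91  92  89  80  85  99 102  98  86  69  52  44  35  21  14  12  13  14  12  23  36  42  44  46  55  76  89  89  89  91  91  88  98 128 145 145
147  92  88  87  92  93  92  89  87  90  91  90  79  80  90  92  82  80  91  96  79  40  28  20  21  19  20  20  23  35  41  43  58  82  8
[... 2581 characters left out ...]
  91  91  91  88  88  91  92  90  88  90  92  90  91  91  92  92  90  89  90  91  92  89  88  91  93  90  89  92 115 139 145 144 144 143 144 145 145 145 145 114
163  88  92  91  90  89  88  92  89  87  90  92  91  90  92  93  92  92  89  90  93  90  89  88  90  92  79  76  89  92  91  90  95 125 144 144 144 144 143 144 144 144 145 145 113
164  89  92  92  91  88  88  93  89  87  90  92  91  90  92  91  92  92  89  90  92  91  89  89  90  78  56  54  77  92  90  91 118 140 144 144 143 143 143 144 144 144 144 145 138
165  90  92  89  89  91  91  92  88  85  89  92  90  91  91  91  92  92  89  89  93  91  90  89  89  71  40  44  72  92  89  94 126 143 144 144 144 144 144 144 145 144 144 144 144
```

```bash
python3 - <<'E'
from h import *
p=bot.read_camera("side")
ps=.074;R=np.array([[np.cos(ps),-np.sin(ps)],[np.sin(ps),np.cos(ps)]])
for y in(.06,-.06,-.125):
  for x,z in((-.005,.15),(-.045,.15),(-.045,.175)):
    w=R@[x,y]+[.58,-.1235];print(y,x,z,proj(p,[*w,z-.12*y]))
print(proj(p,[.5309,-.1854,.2355]),proj(p,[.5309+.033,-.1854+.0024,.2355]))
E
```

```text
0.06 -0.005 0.15 [187.83452404 209.2852421 ]
0.06 -0.045 0.15 [206.75816986 209.23164527]
0.06 -0.045 0.175 [206.15419042 198.25664331]
-0.06 -0.005 0.15 [195.37486081 183.02398893]
-0.06 -0.045 0.15 [212.30065273 182.94902402]
-0.06 -0.045 0.175 [211.81368823 172.89973408]
-0.125 -0.005 0.15 [198.8287004  170.99506255]
-0.125 -0.045 0.15 [214.838927   170.91245072]
-0.125 -0.045 0.175 [214.40131858 161.30607153]
[214.39062319 151.03518201] [199.93600201 151.12158664]
```

Request:
apply_moves([
  [1, [0, 0, 0.1], 0],
  [1, [0, 0, 0.2], 0],
  [1, [0, 0, 0.26], 0],
  [1, [0, 0, 0.32], 0],
  [1, [0, 0, 0.32], 0],
  [0.2, [0, 0, 0.32], 0],
  [0.2, [0, 0, 0.32], 0],
  [0.2, [0, 0, 0.32], 0],
  [0.2, [0, 0, 0.32], 0],
  [0.2, [0, 0, 0.32], 0],
  [0.2, [0, 0, 0.32], 0],
  [0.2, [0, 0, 0.32], 0],
])

```text
t: 21.25
eef_pos: [0.5306, -0.1865, 0.1708]
tool_rot: [0.0, -0.037, 0.999, -0.0]
contact_force: [0.3, -0.3, 0.2]
gripper_width: 0.794
grasp_force: 0.0
```

```bash
python3 see.py heart_1 beam
```

```text
t 21.25 pos [ 0.5306 -0.1865  0.1708] xaxis yaw -3.0675 zax [ 0. -0. -1.] F [ 0.3 -0.3  0.2] w 0.794 g 0.0
side heart_1 [([0.539, -0.056, 0.137], 0.72), ([0.548, -0.172, 0.137], 0.53)]
side beam [([0.57, -0.06, 0.154], 0.82)]
top heart_1 [([0.541, -0.052, 0.142], 0.52)]
top beam [([0.572, -0.035, 0.157], 0.54)]
```

Request:
apply_moves([
  [0.2, [0, 0, -0.2], 0],
  [0.2, [0, 0, -0.35], 0],
  [0, [0.05, 0, -0.35], 0],
  [0, [0.3, -0.15, -0.35], 0],
  [0, [0.5, -0.25, -0.35], 0],
  [0, [0.7, -0.35, -0.35], 0],
  [0, [0.909, -0.451, -0.1], 0],
  [0, [0.909, -0.451, 0.15], 0],
  [0, [0.909, -0.451, 0.3], 0],
  [0, [0.909, -0.451, 0.3], 0],
  [0, [0.909, -0.451, 0.3], 0],
])

```text
t: 22.65
eef_pos: [0.3563, -0.2891, 0.1111]
tool_rot: [-0.0, -0.038, 0.999, 0.001]
contact_force: [0.2, 0.3, 0.5]
gripper_width: 1.001
grasp_force: 0.0
```

```bash
python3 see.py round_1 heart_1; python3 - <<'E'
from h import *
p=bot.read_camera("side")
g=cv2.cvtColor(p["color"],cv2.COLOR_RGB2GRAY)
# predicted ring rims for candidate
for c in((.356,-.290),):
  u=np.array([proj(p,[c[0]+.0285*np.cos(a),c[1]+.0285*np.sin(a),.024]) for a in np.linspace(0,6.28,60)])
  l=np.array([proj(p,[c[0]+.0285*np.cos(a),c[1]+.0285*np.sin(a),0]) for a in np.linspace(0,6.28,60)])
  print(u.min(0),u.max(0),l.min(0),l.max(0))
u0,v0=u.mean(0).astype(int);print(u0-18)
print("\n".join(f"{r} "+" ".join(f"{x:3d}" for x in g[r,u0-18:u0+18]) for r in range(v0-8,v0+20)))
E
```

```text
t 22.65 pos [ 0.3563 -0.2891  0.1111] xaxis yaw -3.0663 zax [-0.     0.002 -1.   ] F [0.2 0.3 0.5] w 1.001 g 0.0
side round_1 [([0.354, -0.281, 0.016], 0.65), ([0.456, -0.343, 0.018], 0.59)]
side heart_1 [([0.536, -0.054, 0.137], 0.79), ([0.549, -0.173, 0.135], 0.51)]
top round_1 []
top heart_1 [([0.542, -0.067, 0.143], 0.69), ([0.554, -0.187, 0.141], 0.69)]
[278.89545289 213.45515831] [300.43908193 222.57490799] [278.77646046 221.43349798] [300.14840689 230.85901119]
271
209 140 140 138 137 137 136 137 132 125 120  98  73  72  71  71  71  69  69  68  67  66  66  63  77  96 101 104 110 112 112 108  90 116 143 144 144
210 139 140 140 140 140 140 140 139 137 137 117  85 111 108  73  72  72  71  71  70  70  69  69  66  71  75  75  78  86  86  84  88 123 143 143 144
211 140 141 140 140 140 140 140 141 141 141 137 114 120 119  86  85  86  85  86  85 102  98  72  96 115 115 116 116 116 125 131 120 127 144 144 144
212 140 140 140 140 140 141 140 141 141 141 141 121  99 120 115 114 115  89 114 133 136 118  85 117 138 138 140 139 140 142 143 124 124 144 144 144
213 140 140 141 140 140 140 140
[... 2820 characters left out ...]
 125 126 126 126 130 132 129 124 124 118 110 113 120 124 128 134 136 139 141 142 141 142 142 131 132 142 141
233 142 141 141 141 142 141 141 139 137 138 137 137 137 139 141 140 139 139 137 136 136 137 138 140 141 142 142 141 142 142 141 142 128 129 142 142
234 141 142 141 142 141 141 141 141 141 141 141 140 140 141 141 141 141 141 142 140 141 141 141 141 141 141 141 142 142 142 141 142 127 127 142 141
235 142 142 141 141 141 141 142 140 141 141 141 141 141 142 141 141 141 141 141 141 141 141 141 140 141 142 141 141 141 142 142 142 130 130 142 142
236 142 142 142 142 142 142 141 141 141 141 141 141 141 141 141 141 141 141 142 141 141 142 141 142 141 141 141 141 141 141 142 142 133 132 142 141
```

Request:
apply_moves([
  [0, [0, 0, 0.2], 0],
  [0, [0, 0, 0.4], 0],
  [0, [0, 0, 0.48], 0],
  [0, [0, 0, 0.525], 0],
  [0, [0, 0, 0.525], 0],
  [1, [0, 0, 0.525], 0],
  [1, [0, 0, 0.525], 0],
  [1, [0, 0, 0.525], 0],
  [1, [0, 0, 0.525], 0],
  [1, [0, 0, 0.525], 0],
  [1, [0, 0, 0.525], 0],
])

```text
t: 24.1
eef_pos: [0.3568, -0.2905, 0.0071]
tool_rot: [0.001, -0.037, 0.999, -0.001]
contact_force: [-0.5, 0.9, 8.5]
gripper_width: 0.651
grasp_force: 30.1
```

Request:
apply_moves([
  [1, [0, 0, -0.2], 0],
  [1, [0, 0, -0.45], 0],
  [1, [0, 0.15, -0.7], 0],
  [1, [0, 0.35, -0.9], 0],
  [1, [0, 0.55, -1], 0],
  [1, [0, 0.7, -1], 0],
  [1, [0, 0.7, -1], 0],
])

```text
t: 24.8
eef_pos: [0.3458, -0.1468, 0.2071]
tool_rot: [0.0, -0.04, 0.999, -0.003]
contact_force: [-1.2, -0.2, -0.7]
gripper_width: 0.648
grasp_force: 32.7
```

Request:
apply_moves([
  [1, [-0.1, 0.15, -0.15], 0],
  [1, [-0.25, 0.3, -0.15], 0],
  [1, [-0.4, 0.45, -0.15], 0],
  [1, [-0.6, 0.6, -0.15], 0],
  [1, [-0.8, 0.676, -0.15], 0],
  [1, [-0.92, 0.676, -0.15], 0],
  [1, [-0.92, 0.676, -0.15], 0],
  [1, [-0.92, 0.676, -0.15], 0],
])

```text
t: 25.6
eef_pos: [0.5189, -0.002, 0.2353]
tool_rot: [-0.001, -0.037, 0.999, 0.0]
contact_force: [-0.5, -0.4, -1.1]
gripper_width: 0.65
grasp_force: 32.7
```

```bash
python3 see.py round_1 heart_1; python3 - <<'E'
from h import *
p=bot.read_camera("side");t=np.array(bot.get_obs()["eef_pos"])
ps=.074;R=np.array([[np.cos(ps),-np.sin(ps)],[np.sin(ps),np.cos(ps)]])
print("rack",R.T@(t[:2]-[.58,-.1235]))
print(proj(p,t),proj(p,[*(t[:2]+R@[.0285,0]),t[2]+.005]),proj(p,[*(t[:2]-R@[.0285,0]),t[2]+.005]))
for x,z in((-.005,.15),(-.045,.15),(-.045,.175)): print(proj(p,[*(R@[x,.125]+[.58,-.1235]),z]))
g=cv2.cvtColor(p["color"],cv2.COLOR_RGB2GRAY);u,v=proj(p,t).astype(int)
print(u-26);print("\n".join(f"{r} "+" ".join(f"{x:3d}" for x in g[r,u-26:u+20]) for r in range(v-10,v+36,2)))
E
```

```text
t 25.6 pos [ 0.5189 -0.002   0.2353] xaxis yaw -3.0673 zax [-0.001  0.    -1.   ] F [-0.5 -0.4 -1.1] w 0.65 g 32.72642706753686
side round_1 [([0.513, 0.011, 0.243], 0.76), ([0.457, -0.341, 0.014], 0.61)]
side heart_1 [([0.535, -0.056, 0.138], 0.59), ([0.549, -0.17, 0.132], 0.56), ([0.509, -0.066, 0.022], 0.36)]
top round_1 []
top heart_1 [([0.554, -0.19, 0.142], 0.79), ([0.544, -0.065, 0.141], 0.71)]
rack [-0.05221716  0.12524495]
[204.10998319 178.03070142] [188.83536323 175.59339352] [219.13174151 175.44545181]
[182.40738322 219.3984632 ]
[202.75959671 219.3533362 ]
[202.06370793 207.65180049]
178
168  91  90  91  92  91  91  91  92  92  86  87  92  93  91  90  82  89  87  52  36  28  28  30  35  33  28  29  35  46  49  52  56  57  58  80  78  79 102 103  95 119 141 145 144 145 144
170  92  92  91  91  91  91  92  91  93  88  87  81  78  86  76  69  68  62  52  38  26  25  28  29  29  29  28  34  45  50  52  56  57  56  73  73  57  69  78  78 102 125 138 144 144 144
172  90  91  91  91  92  91  92  92  92  90  91  91  77  61  66  67  68  67  57  40  28  28  29  30  28  29  31  35 
[... 3131 characters left out ...]
  72  77  82  84 122 146 146 117  59  59 108 142 148 142 124  85  45  40  88 126 136 138 143 145 145 144 128 105 106  96  84  85  84  85
208  51  68  70  70  72  84  91  85  70  49  72  92  91  91  92 107 134 146 146 116 105 137 143 143 142 141 129  89  40  81 128 146 129 105 106  96  85  84  82  84  84  84  84  84  84  80
210  74  67  70  74  84  91  87  75  51  27  50  75  85  81  69  54 107 137 137 110  77 117 135 126 120 120 114  86  41  76 101  96  84  83  83  84  84  83  83  76  64  57  50  45  40  39
212  72  66  71  83  90  87  79  56  31  50  75  83  80  68  51  59 109 134 134 107  59  58  74  80  73  70  73  64  43  47  69  78  69  60  51  45  39  36  34  33  32  33  33  32  31  36
```

Request:
apply_moves([
  [1, [0, 0, 0.1], 0],
  [1, [0, 0, 0.2], 0],
  [1, [0, 0, 0.3], 0],
  [1, [0, 0, 0.355], 0],
  [1, [0, 0, 0.355], 0],
  [0.2, [0, 0, 0.355], 0],
  [0.2, [0, 0, 0.355], 0],
  [0.2, [0, 0, 0.355], 0],
  [0.2, [0, 0, 0.355], 0],
  [0.2, [0, 0, 0.355], 0],
  [0.2, [0, 0, 0.355], 0],
  [0.2, [0, 0, 0.355], 0],
])

```text
t: 27.15
eef_pos: [0.5191, -0.0018, 0.1647]
tool_rot: [0.0, -0.037, 0.999, -0.0]
contact_force: [-0.2, -0.7, 0.9]
gripper_width: 0.799
grasp_force: 0.0
```

```bash
python3 see.py round_1 heart_1 beam
```

```text
t 27.15 pos [ 0.5191 -0.0018  0.1647] xaxis yaw -3.0674 zax [ 0. -0. -1.] F [-0.2 -0.7  0.9] w 0.799 g 0.0
side round_1 [([0.539, 0.011, 0.115], 0.95), ([0.339, -0.416, 0.028], 0.59), ([0.456, -0.34, 0.015], 0.58)]
side heart_1 [([0.543, -0.057, 0.129], 0.47), ([0.568, -0.039, 0.143], 0.46), ([0.517, -0.598, 0.05], 0.31)]
side beam [([0.569, -0.039, 0.144], 0.74), ([0.494, -0.06, 0.02], 0.6)]
top round_1 []
top heart_1 [([0.552, -0.188, 0.152], 0.78), ([0.574, -0.132, 0.158], 0.59), ([0.544, -0.072, 0.135], 0.47)]
top beam [([0.579, -0.138, 0.158], 0.85)]
```

Request:
apply_moves([
  [0.2, [0, 0, -0.2], 0],
  [0.2, [0, 0, -0.4], 0],
  [0.2, [0.05, 0, -0.4], 0],
  [0, [0.2, -0.1, -0.4], 0],
  [0, [0.35, -0.3, -0.4], 0],
  [0, [0.437, -0.5, -0.4], 0],
  [0, [0.437, -0.7, -0.4], 0],
  [0, [0.437, -0.85, -0.4], 0],
  [0, [0.437, -0.85, -0.4], 0],
])

```text
t: 28.45
eef_pos: [0.4436, -0.1827, 0.2439]
tool_rot: [-0.0, -0.033, 0.999, -0.0]
contact_force: [0.1, -0.4, -0.3]
gripper_width: 1.003
grasp_force: 0.0
```

Request:
apply_moves([
  [0, [0, -0.25, 0], 0],
  [0, [0, -0.5, 0], 0],
  [0, [0, -0.7, 0.1], 0],
  [0, [0, -0.853, 0.3], 0],
  [0, [0, -0.853, 0.5], 0],
  [0, [0, -0.853, 0.7], 0],
  [0, [0, -0.853, 0.7], 0],
  [0, [0, -0.853, 0.7], 0],
])

```text
t: 29.25
eef_pos: [0.4575, -0.3468, 0.1051]
tool_rot: [-0.0, -0.038, 0.999, 0.001]
contact_force: [-0.1, -0.7, 1.0]
gripper_width: 0.999
grasp_force: 0.0
```

```bash
python3 see.py round_1; python3 - <<'E'
from h import *
p=bot.read_camera("side")
g=cv2.cvtColor(p["color"],cv2.COLOR_RGB2GRAY)
c=(.457,-.348)
u=np.array([proj(p,[c[0]+.0285*np.cos(a),c[1]+.0285*np.sin(a),.024]) for a in np.linspace(0,6.28,60)])
l=np.array([proj(p,[c[0]+.0285*np.cos(a),c[1]+.0285*np.sin(a),0]) for a in np.linspace(0,6.28,60)])
print(u.min(0),u.max(0),l.min(0),l.max(0))
u0,v0=u.mean(0).astype(int);print(u0-16)
print("\n".join(f"{r} "+" ".join(f"{x:3d}" for x in g[r,u0-16:u0+16]) for r in range(v0-5,v0+17)))
E
```

```text
t 29.25 pos [ 0.4575 -0.3468  0.1051] xaxis yaw -3.0659 zax [-0.     0.001 -1.   ] F [-0.1 -0.7  1. ] w 0.999 g 0.0
side round_1 [([0.536, 0.013, 0.115], 0.9), ([0.454, -0.343, 0.014], 0.75)]
top round_1 [([0.54, -0.002, 0.135], 0.55), ([0.578, -0.131, 0.155], 0.34)]
[243.48540556 204.08323087] [263.81179672 212.28374813] [243.63768683 211.71983135] [263.81179065 220.20133064]
237
203 140 123 122 139 139 140 139 140 140 139 139 138 119  88  88  88  88  88  89  89  88  89  89 112 134 139 140 139 140 140 140 141
204 139 125 126 140 140 140 140 139 139 139 139 139 119 112 130 130 113  88  88 112 130 129 112 119 140 139 139 140 140 140 140 140
205 133 122 130 140 141 140 140 140 139 139 140 140 119  98 106 105  97  88  88  97 105 105  98 118 139 139 139 140 140 140 140 140
206 127 124 138 140 141 140 140 140 140 140 140 140 120  87  87  86  86  85  85  87  88  88  89 119 140 140 139 140 140 140 140 141
207 120 119 140 140 140 140 140 140 140 138 137 129 113  92  73  71  72  72  71  73  76  91 109 125 136 138 140 140 140 140 140 140
208 116 126 141 140 140 140 140 140 138 125 109  99  95 
[... 1487 characters left out ...]
  83  82  81  79 100 129 140 139 140 140
220 127 125 118 115 115 115 115 117 104  87  89  89  91  91  91  93  91  92  92  92  90  86  85  84  89 106 127 138 140 140 140 140
221 105 106 103 102 103 103 102 103 101  97  97  96  97  97  97  98  98  98  99 100 101  96  88  99 121 134 139 141 140 140 140 140
222 104 104 104 103 104 104 104 103 103 104 103 103 103 103 103 104 104 103 104 104 107 121 130 133 137 141 141 140 140 140 140 140
223 103 106 110 110 113 112 112 111 111 112 111 112 111 112 112 111 112 112 111 113 113 129 141 141 140 141 141 141 140 140 140 140
224  82  84  86  85  87  86  86  86  86  86  87  88  87  88  88  88  88  88  88  90  91 121 141 141 140 140 140 141 140 141 140 140
```

Request:
apply_moves([
  [0, [0, -0.005, 0.2], 0],
  [0, [0, -0.005, 0.4], 0],
  [0, [0, -0.005, 0.46], 0],
  [0, [0, -0.005, 0.49], 0],
  [0, [0, -0.005, 0.49], 0],
  [1, [0, -0.005, 0.49], 0],
  [1, [0, -0.005, 0.49], 0],
  [1, [0, -0.005, 0.49], 0],
  [1, [0, -0.005, 0.49], 0],
  [1, [0, -0.005, 0.49], 0],
  [1, [0, -0.005, 0.49], 0],
])

```text
t: 30.6
eef_pos: [0.4582, -0.3494, 0.0086]
tool_rot: [0.001, -0.037, 0.999, -0.001]
contact_force: [-2.0, 0.7, 7.9]
gripper_width: 0.647
grasp_force: 30.4
```

Request:
apply_moves([
  [1, [0, 0, -0.2], 0],
  [1, [0, 0, -0.45], 0],
  [1, [0, 0.1, -0.7], 0],
  [1, [0, 0.25, -0.9], 0],
  [1, [0, 0.4, -1], 0],
  [1, [0, 0.456, -1], 0],
  [1, [0, 0.456, -1], 0],
])

```text
t: 31.3
eef_pos: [0.4506, -0.2567, 0.2076]
tool_rot: [0.0, -0.039, 0.999, -0.001]
contact_force: [0.3, -1.1, -0.7]
gripper_width: 0.642
grasp_force: 32.6
```

Request:
apply_moves([
  [1, [0, 0, -0.12], 0],
  [1, [-0.15, 0, -0.12], 0],
  [1, [-0.3, 0, -0.12], 0],
  [1, [-0.437, 0, -0.12], 0],
  [1, [-0.437, 0, -0.12], 0],
  [1, [-0.437, 0, -0.12], 0],
])

```text
t: 31.9
eef_pos: [0.537, -0.2523, 0.229]
tool_rot: [-0.001, -0.037, 0.999, 0.001]
contact_force: [-0.3, -0.2, -1.3]
gripper_width: 0.648
grasp_force: 32.6
```

```bash
python3 see.py round_1; python3 - <<'E'
from h import *
p=bot.read_camera("side");t=np.array(bot.get_obs()["eef_pos"])
ps=.074;R=np.array([[np.cos(ps),-np.sin(ps)],[np.sin(ps),np.cos(ps)]])
print("rack",R.T@(t[:2]-[.58,-.1235]))
print(proj(p,t),proj(p,[*(t[:2]+R@[.0285,0]),t[2]+.005]),proj(p,[*(t[:2]-R@[.0285,0]),t[2]+.005]))
for x,z in((-.005,.165),(-.045,.165),(-.045,.19)): print(proj(p,[*(R@[x,-.125]+[.58,-.1235]),z]))
g=cv2.cvtColor(p["color"],cv2.COLOR_RGB2GRAY);u,v=proj(p,t).astype(int)
print(u-24);print("\n".join(f"{r} "+" ".join(f"{x:3d}" for x in g[r,u-24:u+18]) for r in range(v-8,v+26)))
E
```

```text
t 31.9 pos [ 0.537  -0.2523  0.229 ] xaxis yaw -3.068 zax [-0.002  0.001 -1.   ] F [-0.3 -0.2 -1.3] w 0.648 g 32.62590246886248
side round_1 [([0.54, 0.015, 0.118], 0.9), ([0.524, -0.231, 0.233], 0.7)]
top round_1 []
rack [-0.05276069 -0.12526532]
[216.870137   145.34540407] [205.08167945 143.42603387] [228.50472002 143.26594592]
[198.8287004  170.99506255]
[214.838927   170.91245072]
[214.40131858 161.30607153]
192
137  88  92  88  86  89  91  90  87  86  89  91  90  89  87  87  90  87  87  91  72  29   7  10  13  12   9  17  35  28  14  10  61  88  91  90  88  86  88  91  91  90  88
138  88  91  87  87  91  91  90  87  86  87  91  90  89  89  89  90  87  87  91  72  30   9   8   9   9  11  15  34  38  44  85  88  61  68  81  89  87  88  92  90  90  98
139  90  91  89  88  89  90  91  87  84  87  91  89  88  87  88  79  75  87  84  64  32  12  12  11  11   7  19  33  40  46  77  76  49  68  85  89  88  88  91  89  89 117
140  89  92  89  89  89  89  91  87  86  90  91  89  89  87  93  85  64  72  72  58  34  17  12  16  15  12  17  34  42  45  67  68  48  66  78  72  75  86  91  90 
[... 4467 characters left out ...]
 143 143 133
167  87  87  89  92  91  91  98  97  89  90  90  90  92  91  89  91  93  90  88  88  90  88  75  63  78  92  96 124 142 142 142 142 141 142 143 143 142 143 143 143 143 129
168  88  89  89  93  98 104 104  86  77  90  90  90  91  91  88  90  92  91  90  87  89  91  81  63  78  91 116 138 142 142 142 141 142 142 142 142 142 142 142 142 143 115
169  90  92  91  86  92 101  96  74  72  90  89  88  90  91  89  90  92  91  89  89  90  91  80  63  78  98 125 141 141 141 141 141 142 142 142 142 143 142 143 143 143 111
170  90  92  92  95  97  95  86  62  72  89  89  91  90  91  90  92  92  92  90  88  91  92  82  64  79 116 137 141 141 141 141 141 142 142 142 142 142 141 142 141 143 111
```

Request:
apply_moves([
  [1, [0, 0, 0.08], 0],
  [1, [0, 0, 0.16], 0],
  [1, [0, 0, 0.22], 0],
  [1, [0, 0, 0.245], 0],
  [1, [0, 0, 0.245], 0],
  [0.2, [0, 0, 0.245], 0],
  [0.2, [0, 0, 0.245], 0],
  [0.2, [0, 0, 0.245], 0],
  [0.2, [0, 0, 0.245], 0],
  [0.2, [0, 0, 0.245], 0],
  [0.2, [0, 0, 0.245], 0],
  [0.2, [0, 0, 0.245], 0],
])

```text
t: 33.35
eef_pos: [0.5376, -0.2515, 0.1818]
tool_rot: [0.0, -0.037, 0.999, -0.0]
contact_force: [-0.6, -0.1, -0.5]
gripper_width: 0.801
grasp_force: 0.0
```

```bash
python3 see.py round_1 heart_1
```

```text
t 33.35 pos [ 0.5376 -0.2515  0.1818] xaxis yaw -3.0674 zax [ 0. -0. -1.] F [-0.6 -0.1 -0.5] w 0.801 g 0.0
side round_1 [([0.538, 0.015, 0.133], 0.73), ([0.566, -0.231, 0.152], 0.62)]
side heart_1 [([0.536, -0.063, 0.145], 0.65), ([0.569, -0.067, 0.15], 0.61), ([0.549, -0.175, 0.137], 0.52)]
top round_1 [([0.541, 0.002, 0.149], 0.65)]
top heart_1 [([0.542, -0.068, 0.141], 0.57), ([0.547, -0.165, 0.137], 0.37)]
```

Request:
apply_moves([
  [0.2, [0, 0, -0.2], 0],
  [0.2, [0, 0, -0.4], 0],
  [0.2, [0.2, 0, -0.4], 0],
  [0.2, [0.4, -0.2, -0.4], 0],
  [0.2, [0.4, -0.5, -0.4], 0],
  [0.2, [0.4, -0.8, -0.4], 0],
  [0.2, [0.4, -0.8, -0.4], 0],
  [0.2, [0.4, -0.8, -0.4], 0],
  [0.2, [0.4, -0.8, -0.4], 0],
  [0.2, [0.4, -0.8, -0.4], 0],
  [0.2, [0.4, -0.8, -0.4], 0],
  [0.2, [0.4, -0.8, -0.4], 0],
])

```text
t: 34.85
eef_pos: [0.47, -0.416, 0.262]
tool_rot: [-0.0, -0.038, 0.999, -0.0]
contact_force: [-0.4, 0.6, -0.1]
gripper_width: 0.801
grasp_force: 0.0
```

```bash
python3 see.py round_1 heart_1 beam drip_tray cinnamon; python3 - <<'E'
from h import *
a=cv2.imread("pics/side0.png").astype(int);p=bot.read_camera("side");b=cv2.cvtColor(p["color"],cv2.COLOR_RGB2BGR).astype(int)
# beam shift between start (level) and now: vertical registration of the beam's left end, tip patches
for u,v in((180,221),(193,195)):
  t=a[v-10:v+10,u-8:u+8].astype(np.uint8);w=b[v-18:v+18,u-14:u+14].astype(np.uint8)
  m=cv2.matchTemplate(w,t,cv2.TM_CCOEFF_NORMED);print(cv2.minMaxLoc(m)[1::2],"level = (6,8)")
E
```

```text
t 34.85 pos [ 0.47  -0.416  0.262] xaxis yaw -3.0657 zax [ 0. -0. -1.] F [-0.4  0.6 -0.1] w 0.801 g 0.0
side round_1 [([0.538, 0.014, 0.129], 0.77), ([0.564, -0.234, 0.152], 0.51), ([0.568, -0.066, 0.152], 0.49), ([0.539, -0.062, 0.144], 0.19)]
side heart_1 [([0.553, -0.174, 0.138], 0.72), ([0.54, -0.062, 0.147], 0.71)]
side beam [([0.57, -0.063, 0.155], 0.83)]
side drip_tray [([0.527, -0.113, 0.007], 0.58)]
side cinnamon [([0.564, -0.359, 0.008], 0.48)]
top round_1 [([0.351, -0.422, 0.034], 0.57), ([0.563, -0.248, 0.146], 0.56), ([0.54, -0.001, 0.149], 0.46)]
top heart_1 [([0.549, -0.185, 0.143], 0.63), ([0.542, -0.068, 0.137], 0.48)]
top beam [([0.579, -0.126, 0.154], 0.75)]
top drip_tray [([0.527, -0.121, 0.01], 0.65), ([0.581, -0.125, 0.154], 0.65), ([0.553, -0.186, 0.145], 0.35)]
top cinnamon []
(0.8804866671562195, (6, 9)) level = (6,8)
(0.8347198367118835, (6, 8)) level = (6,8)
```

```bash
python3 -c "
from station import bot
print(bot.hand_in())"
```

```text
the job is handed in; nothing more can be done
None
```

The job is handed in at about 35 s: the drip tray is in its recess, the hearts hang on the inner hooks and the rounds on the outer hooks, placed left and right in turn, and the last camera readings showed the beam level. I had used all ten picture views by then, so the last three hangings were checked from camera readings rather than by eye.

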